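# Tip the crates, send the stamped one to dispatch

## Task

Tip both crates over towards the robot, onto their sides, so that you can see underneath, then push the one that is stamped on its underside along the bench, still lying on its side, until the white dispatch line runs under its middle. Leave the other crate lying on its side, well clear of the line. Only push with the fingers: never lift or carry a crate, and do not disturb the other things on the bench.

Things in the scene. Friction and masses are not known exactly. Their poses are not given: they have to be found in the camera images.
- crate_a: lidded plywood crate, closed box 80 (its x) x 120 (its y) x 140 mm tall (z), 0.35 to 0.65 kg, upright at the start. Origin: centre of its underside; x points away from the robot, within 12 degrees. Pushed along x within 25 mm of its top it tips over its bottom edge; lower down it may slide instead. Past 30 degrees it falls over by itself. The one stamped underneath; stands left or right.
- crate_b: lidded plywood crate, closed box 80 (its x) x 120 (its y) x 140 mm tall (z), 0.35 to 0.65 kg, upright at the start. Origin: centre of its underside; x points away from the robot, within 12 degrees. Pushed along x within 25 mm of its top it tips over its bottom edge; lower down it may slide instead. Past 30 degrees it falls over by itself. The one without a stamp, else identical.
- crate_a_mid (a point): centre of the stamped crate's volume (70 mm above its underside, along its z)
- crate_b_mid (a point): centre of the unstamped crate's volume
- stamp (a point): centre of the stamp: a black ink ring 64 mm across with a bar in it, on the underside of one crate; hidden until the crate lies on its side, and seen from beyond the table when the crate has been tipped towards the robot
- line: the dispatch line: a straight white painted strip, 340 mm long, 30 mm wide, flat on the bench between the two crates, running away from the robot. Origin at its centre, x along the strip, y across it
- tub: bystander, to be left alone: yellow plastic tub, 84 mm across, 75 mm tall. Origin at the centre of its underside
- offcut: bystander, to be left alone: offcut of 40 mm square steel tube, 100 mm long (along its x), 40 mm tall. Origin at the centre of its underside
- hammer: bystander, to be left alone: hammer, about 300 mm long
- spray: bystander, to be left alone: paint spray can, 56 mm across, 150 mm tall, standing. Origin at the centre of its underside
- angle: bystander, to be left alone: steel angle, 160 mm long, 40 mm legs. Origin at the centre of its underside
- flange: bystander, to be left alone: steel ring flange, 90 mm across, 14 mm thick, lying flat. Origin at the centre of its underside
- wrench: bystander, to be left alone: wrench lying flat

How it is judged:
By the outcome, as a careful person would: the job done as asked, in the order asked, and still so for the second after the job is handed in, with the robot touching nothing.
It also fails if it takes over 61 s, if anything falls off the work surface, if the arm or the gripper's body presses on something with over 40 N, if the wrist force passes 120 N, or if a joint passes its speed limit or range.

## Robot

A 6-joint arm with a two-finger parallel gripper is mounted at the origin on the work surface. World frame = base frame: x ahead of the robot, y to its left, z up, the work surface at z = 0. Lengths are in m, angles in rad, forces in N, time in s.
With the tool pointing down it reaches from about 0.375 to 0.9 m from the base axis. Payload 3.1 kg.
Tool frame: the origin (TCP) lies between the finger pads; the fingertips stand 25 mm ahead of it and the grasp point (between the pads) lies 6 mm ahead of it; z points along the fingers, y is the line along which they close (so a half turn about z gives the same grasp; the last joint's range is limited). The gripper opens to 87 mm and grips with 3 to 60 N. Pads are 19 mm wide; open, the fingers measure 117 mm over their backs; the gripper's body (75 mm by 190 mm) begins 51 mm behind the grasp point.
Start: joints at [1.04, 0.527, 1.433, -0, 1.181, -0.178], TCP at [0.215, 0.587, 0.248] pointing down, gripper open.
Joint ranges: [-3.08, 3.08], [-0.75, 2.2], [0.22, 2.44], [-1.43, 4.57], [0, 2.65], [-2.85, 2.85]. Speed limits (rad/s): [2.79, 2.79, 3.14, 3.14, 3.14, 3.14].

## Interface

Orientations are given as a unit quaternion [x, y, z, w].
In Python, from bench import env gives the robot as it stands. The module is installed in compiled form; this text tells all that it offers.
- The arm moves only by the tool apply_moves, never from a script. Its argument "steps" is a list of rows, each an object of numbers: "dx", "dy", "dz": the shift along the tool's x, y, z in a scale on which 1.0 is 60 cm; "wx", "wy", "wz": the turn, a rotation vector about the tool's x, y, z in fractions of the full range, 1 being 2 pi rad. In form: [{"dx": .., "dy": .., "dz": .., "wx": .., "wy": .., "wz": ..}, ...]. A call has 1 to 8 rows; each row is the pose to reach, as a shift and turn from the pose commanded when the call began, along the tool's axes at that moment; what a row does not reach only later rows make up. A row lasts 1/12 s, in which the tool goes at most 41.7 mm and 7.16 degrees, less where a joint would pass 70% of its speed; a pose out of reach is approached as far as the arm can. Shift and turn numbers lie between -1 and 1, and a call with a number outside is refused. A call with a gripper value outside its range is refused whole. "grip" is the opening, from -1 (shut) to 1 (fully open), set as the call begins (left out, the last holds). The fingers move at their own pace and stop on an object; the grip force is fixed at half the most. Time passes only in rows, so rows that repeat a pose let the fingers close. It gives the time, the measured TCP pose, the force, the opening and the grip force at its end, in the units of the state.
- env.state(): the state, without advancing time (a new reading comes with each control period).
- env.camera(name): name is "side" or "top" or "wrist"; returns the picture (420x560x3 uint8, red, green, blue); there is no depth.
- env.camera_model(name): a dict with "fx", "fy", "cx", "cy" (pixels), "T" (4x4, takes a point from camera to world coordinates); the wrist camera has in their place "mount" (4x4, takes a point from camera to tool coordinates, whose origin is the TCP and whose axes are the flange's). Camera axes: x right, y up, looking along -z (the intrinsics and any distortion apply to the point x, -y, -z); pixel columns grow to the right and rows downward; lengths in m; the calibration is good to about 2 mm. A picture is of the moment at which its call begins: read the wrist's pose just before it. camera_model takes no time and is no camera call.
- env.job_done(): hands the job in; it is judged then, once.
The state is a dict: "time_s": time; "joint_positions": joint angles; "dq": joint speeds; "effort": joint torques, N m; "ee_pos": TCP position; "ee_rot": TCP orientation; "contact_force": force on the tool from outside, world axes, zero at the start; "ft_torque": the same for the moment, N m; "grip_width": finger opening in m; "finger_force": force on a finger pad.
Only numpy, scipy, OpenCV 4.12 (cv2) and the standard library are available. Lean on these libraries where they do the work, as an engineer would, in place of code of your own. Each camera call takes 0.05 s, during which the arm holds its last target. There are 200 camera calls.

## Working session

There is one attempt and no reset: what is moved stays moved. The work goes in short steps, Python scripts to look and compute and a tool call to move; the robot and the scene stay as the last step left them, time stands still between calls to the robot, and variables do not carry over. Pictures are saved under pics/ and viewed, at most 10 in all, crops included, and the job is handed in when it is done.

Besides the shell and the picture viewer there is one more tool, called after "Request:" by a JSON object that holds its "op" and its "data". apply_moves: Moves the arm, as the interface text tells. Its arguments: {"type":"object","properties":{"steps":{"type":"array","items":{"type":"object","properties":{"dx":{"type":"number"},"dy":{"type":"number"},"dz":{"type":"number"},"wx":{"type":"number"},"wy":{"type":"number"},"wz":{"type":"number"}}}},"grip":{"type":"number"}},"required":["steps"]}

```bash
mkdir -p pics
python3 - <<'E'
from bench import env
import cv2,numpy as np
for n in("top","side"):
    cv2.imwrite(f"pics/{n}0.png",env.camera(n)[:,:,::-1]); m=env.camera_model(n); print(n,m)
print(env.camera_model("wrist"));print(env.state())
E
```

```text
top {'fx': 407.47526763717144, 'fy': 407.47526763717144, 'cx': 280.79543739827113, 'cy': 208.43331669747278, 'T': array([[-0.02533579,  0.98813817, -0.15146307,  0.37615636],
       [-0.9994521 , -0.02180974,  0.02489633,  0.0240733 ],
       [ 0.02129764,  0.15201085,  0.98814934,  1.40628104],
       [ 0.        ,  0.        ,  0.        ,  1.        ]])}
side {'fx': 387.86037489632446, 'fy': 387.86037489632446, 'cx': 272.77021835140187, 'cy': 209.99366133239613, 'T': array([[ 0.71100776,  0.55174252, -0.43594514, -0.04974078],
       [-0.70315944,  0.55266293, -0.44735947, -0.61525319],
       [-0.00589652,  0.62461499,  0.78091059,  1.14868392],
       [ 0.        ,  0.        ,  0.        ,  1.        ]])}
{'fx': 353.2333331354082, 'fy': 353.2333331354082, 'cx': 278.67228441992756, 'cy': 211.19241571629686, 'mount': array([[ 7.17312231e-04,  9.68301767e-01,  2.49782250e-01,
         6.78317269e-02],
       [ 9.99999602e-01, -8.27174577e-04,  3.34862305e-04,
        -1.83600562e-04],
       [ 5.30861289e-04,  2.49781911e-01, -9.68301975e-01,
        -1.37260768e-01],
       [ 0.00000000e+00,  0.00000000e+00,  0.00000000e+00,
         1.00000000e+00]])}
{'time_s': 0.1, 'joint_positions': array([ 1.04047723e+00,  5.28381840e-01,  1.43372710e+00, -2.26927749e-05,
        1.18141785e+00, -1.78489343e-01]), 'dq': array([-0.00013277, -0.00259481, -0.00265797, -0.00183794,  0.00061886,
       -0.00011653]), 'effort': array([ 1.41068494e-04, -4.40986991e+01, -1.77151108e+01,  6.35412242e-02,
        5.33752958e-02, -5.24390839e-05]), 'ee_pos': array([0.21505206, 0.58620559, 0.24667911]), 'ee_rot': array([ 1.75004634e-01,  9.84567135e-01, -9.10609134e-04, -3.25762343e-04]), 'contact_force': array([-0.45448538, -0.33124373, -0.40435464]), 'ft_torque': array([ 0.02068642, -0.01919651,  0.01630073]), 'finger_force': 0.0, 'grip_width': 0.08692766328759378}
```

View pics/top0.png

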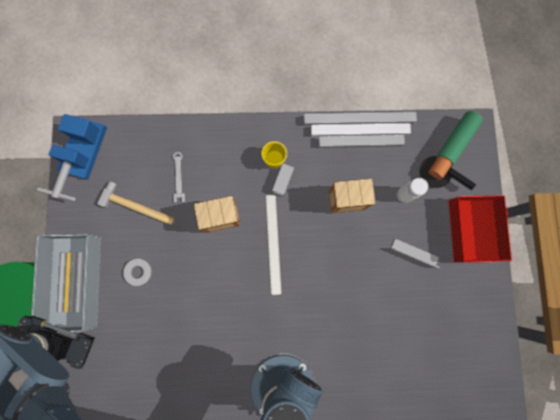

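View pics/side0.png

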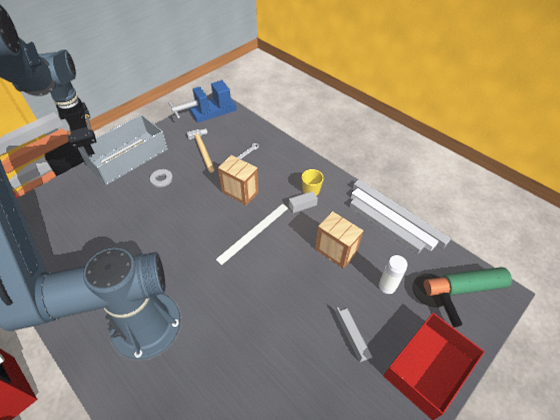

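The top picture shows the crates at about (217,214) and (353,196), and the line from (270,195) to (276,294). The tub and offcut lie beyond the line's far end, and the spray can is right of the right crate.

Run:
```python
import cv2
i=cv2.imread("pics/top0.png")
a=cv2.resize(i[180:240,180:260],None,fx=5,fy=5,interpolation=cv2.INTER_CUBIC)
b=cv2.resize(i[165:225,315:395],None,fx=5,fy=5,interpolation=cv2.INTER_CUBIC)
cv2.imwrite("pics/c.png",cv2.hconcat([a,b]))
```

```text
(no output)
```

View pics/c.png

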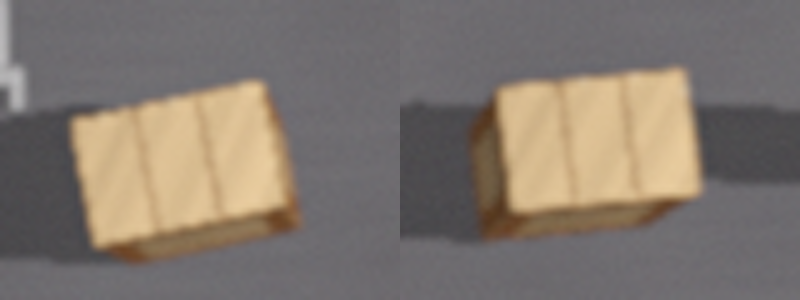

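The enlarged crop shows the left lid's corners at (194,203.6), (232.6,196), (237,221.4) and (199,230). The right lid's are at (334.2,182.6), (372.6,178.6), (375,203.8) and (336.6,207.8).

```bash
cat > h.py <<'E'
from bench import env
import numpy as np,cv2
from scipy.spatial.transform import Rotation as R
def px(n,p,z):
    m=env.camera_model(n);p=np.atleast_2d(p).astype(float)
    d=np.c_[(p[:,0]-m['cx'])/m['fx'],-(p[:,1]-m['cy'])/m['fy'],-np.ones(len(p))]@m['T'][:3,:3].T
    o=m['T'][:3,3];return (o+d*((z-o[2])/d[:,2])[:,None]).round(4)
def pose():
    s=env.state();print(s['time_s'],s['ee_pos'].round(4),R.from_quat(s['ee_rot']).as_matrix().round(3).tolist(),s['contact_force'].round(1),s['joint_positions'].round(2))
E
python3 - <<'E'
from h import *
for n,q in dict(L=[(194,203.6),(232.6,196),(237,221.4),(199,230)],R=[(334.2,182.6),(372.6,178.6),(375,203.8),(336.6,207.8)]).items():
    w=px("top",q,.14)[:,:2];print(n,w.tolist(),"c",w.mean(0),[np.linalg.norm(w[i]-w[i-1]).round(3) for i in range(4)])
    y=(w[0]-w[1])+(w[3]-w[2]);print("yaw deg",np.degrees(np.arctan2(-y[0],y[1])))
print("line",px("top",[(270.5,195),(276,294)],0),"tub",px("top",[(274,152)],.075),"off",px("top",[(278,191),(290,167)],.04),"can",px("top",[(419,186)],.15),"ham",px("top",[(172,221),(105,190)],.02),"angle",px("top",[(393,244),(438,264)],.02),"wrench",px("top",[(179,203)],0),"bars",px("top",[(320,141),(404,141)],.02),"flange",px("top",[(137,272)],0))
print(R.from_quat(env.state()['ee_rot']).as_matrix())
E
```

```text
L [[0.5916, 0.264], [0.6132, 0.1431], [0.5323, 0.13], [0.5081, 0.248]] c [0.5613   0.196275] [np.float64(0.085), np.float64(0.123), np.float64(0.082), np.float64(0.12)]
yaw deg 10.852610720133605
R [[0.6497, -0.18], [0.6602, -0.3037], [0.5785, -0.3065], [0.5684, -0.1839]] c [ 0.6142   -0.243525] [np.float64(0.081), np.float64(0.124), np.float64(0.082), np.float64(0.123)]
yaw deg 4.780967878478988
line [[0.6402 0.0236 0.    ]
 [0.2993 0.0123 0.    ]] tub [[0.7735 0.0086 0.075 ]] off [[ 0.646  -0.0023  0.04  ]
 [ 0.7294 -0.0458  0.04  ]] can [[ 0.631  -0.4475  0.15  ]] ham [[0.5535 0.3609 0.02  ]
 [0.666  0.5914 0.02  ]] angle [[ 0.4572 -0.3912  0.02  ]
 [ 0.3858 -0.5405  0.02  ]] wrench [[0.6187 0.3425 0.    ]] bars [[ 0.8271 -0.1558  0.02  ]
 [ 0.8216 -0.4552  0.02  ]] flange [[0.3848 0.481  0.    ]]
[[-9.38746544e-01  3.44607029e-01 -9.60191430e-04]
 [ 3.44608216e-01  9.38745098e-01 -1.67909181e-03]
 [ 3.22748157e-04 -1.90713149e-03 -9.99998129e-01]]
```

```bash
cat >> h.py <<'E'
def go(p,yaw,tilt=0):
    """tool y at world angle yaw (deg); tilt: fingers lean toward -toolx (deg about tool y)"""
    s=env.state();A=R.from_quat(s['ee_rot']);a=np.radians(yaw)
    y=np.array([np.cos(a),np.sin(a),0]);x=np.array([-np.sin(a),np.cos(a),0]);z=np.array([0,0,-1])
    B=R.from_matrix(np.c_[x,y,z])*R.from_euler('y',-tilt,degrees=True)
    pose();print("move",(1e3*A.inv().apply(np.array(p)-s['ee_pos'])).round(1),(A.inv()*B).as_rotvec().round(3))
E
python3 -c "
from h import *
go([.640,.211,.245],-79.15)"
```

```text
0.1 [0.2151 0.5862 0.2467] [[-0.939, 0.345, -0.001], [0.345, 0.939, -0.002], [0.0, -0.002, -1.0]] [-0.5 -0.3 -0.4] [ 1.04  0.53  1.43 -0.    1.18 -0.18]
move [-528.2 -205.8    1.9] [-1.0e-03  2.0e-03  2.6e+00]
```

The rows are not in the units I measure in: shifts go in shares of 60 cm and turns go in shares of 2 pi rad. I convert before sending: -528 mm / 600 = -0.88, -206 mm / 600 = -0.3433, 2.6 rad / 6.2832 = 0.4138.

Request:
{"op": "apply_moves", "data": {"steps": [{"dx":-0.88,"dy":-0.3433,"wz":0.4138},{"dx":-0.88,"dy":-0.3433,"wz":0.4138},{"dx":-0.88,"dy":-0.3433,"wz":0.4138},{"dx":-0.88,"dy":-0.3433,"wz":0.4138},{"dx":-0.88,"dy":-0.3433,"wz":0.4138},{"dx":-0.88,"dy":-0.3433,"wz":0.4138},{"dx":-0.88,"dy":-0.3433,"wz":0.4138},{"dx":-0.88,"dy":-0.3433,"wz":0.4138}]}}

```text
$.steps[0]: bad value
```

```bash
python3 -c "
from h import *
go([.640,.211,.245],-79.15)"
```

```text
0.1 [0.2151 0.5862 0.2467] [[-0.939, 0.345, -0.001], [0.345, 0.939, -0.002], [0.0, -0.002, -1.0]] [-0.5 -0.3 -0.4] [ 1.04  0.53  1.43 -0.    1.18 -0.18]
move [-528.2 -205.8    1.9] [-1.0e-03  2.0e-03  2.6e+00]
```

In the tool's units: -304 mm / 600 = -0.5067, -266 mm / 600 = -0.4433, 0.96 rad / 6.2832 = 0.1528.

Request:
{"op": "apply_moves", "data": {"steps": [{"dx":-0.0633,"dy":-0.025,"dz":0,"wx":0,"wy":0,"wz":0.0191},{"dx":-0.1267,"dy":-0.05,"dz":0,"wx":0,"wy":0,"wz":0.0382},{"dx":-0.19,"dy":-0.075,"dz":0,"wx":0,"wy":0,"wz":0.0573},{"dx":-0.2533,"dy":-0.1,"dz":0,"wx":0,"wy":0,"wz":0.0764},{"dx":-0.3167,"dy":-0.125,"dz":0,"wx":0,"wy":0,"wz":0.0955},{"dx":-0.38,"dy":-0.15,"dz":0,"wx":0,"wy":0,"wz":0.1146},{"dx":-0.4433,"dy":-0.175,"dz":0,"wx":0,"wy":0,"wz":0.1337},{"dx":-0.5067,"dy":-0.2,"dz":0,"wx":0,"wy":0,"wz":0.1528}]}}

```text
time_s: 0.77
ee_pos: [0.4603, 0.3676, 0.2472]
ee_rot: [0.612, 0.791, -0.0, -0.0]
contact_force: [-0.2, 1.2, -0.2]
grip_width: 0.0873
finger_force: 0.0
```

```bash
python3 -c "
from h import *
go([.640,.211,.245],-79.15)"
```

```text
0.7667 [0.4603 0.3676 0.2472] [[-0.25, 0.968, -0.001], [0.968, 0.25, -0.0], [-0.0, -0.001, -1.0]] [-0.2  1.2 -0.2] [0.48 0.48 1.53 0.   1.14 0.23]
move [-196.7  134.8    2.1] [-1.000e-03  1.000e-03  1.635e+00]
```

In the tool's units: -197 mm / 600 = -0.3283, 135 mm / 600 = 0.225, 1 rad / 6.2832 = 0.1592.

Request:
{"op": "apply_moves", "data": {"steps": [{"dx":-0.3283,"dy":0.225,"dz":0,"wx":0,"wy":0,"wz":0.1592},{"dx":-0.3283,"dy":0.225,"dz":0,"wx":0,"wy":0,"wz":0.1592},{"dx":-0.3283,"dy":0.225,"dz":0,"wx":0,"wy":0,"wz":0.1592},{"dx":-0.3283,"dy":0.225,"dz":0,"wx":0,"wy":0,"wz":0.1592},{"dx":-0.3283,"dy":0.225,"dz":0,"wx":0,"wy":0,"wz":0.1592},{"dx":-0.3283,"dy":0.225,"dz":0,"wx":0,"wy":0,"wz":0.1592},{"dx":-0.3283,"dy":0.225,"dz":0,"wx":0,"wy":0,"wz":0.1592},{"dx":-0.3283,"dy":0.225,"dz":0,"wx":0,"wy":0,"wz":0.1592}]}}

```text
time_s: 1.43
ee_pos: [0.6418, 0.211, 0.2465]
ee_rot: [0.917, 0.399, -0.0, -0.0]
contact_force: [-0.6, 1.3, 0.2]
grip_width: 0.0864
finger_force: 0.0
```

```bash
python3 -c "
from h import *
go([.640,.211,.145],-79.15)"
```

```text
1.4333 [0.6418 0.211  0.2465] [[0.682, 0.731, -0.001], [0.731, -0.682, -0.0], [-0.001, -0.001, -1.0]] [-0.6  1.3  0.2] [ 0.15  0.6   1.3  -0.    1.25  0.9 ]
move [ -1.2  -1.3 101.5] [-0.     0.001  0.63 ]
```

In the tool's units: 101 mm / 600 = 0.1683, 80 mm / 600 = 0.1333, 0.63 rad / 6.2832 = 0.1003.

Request:
{"op": "apply_moves", "data": {"steps": [{"dx":0,"dy":0,"dz":0,"wx":0,"wy":0,"wz":0.1003},{"dx":0,"dy":0,"dz":0,"wx":0,"wy":0,"wz":0.1003},{"dx":0,"dy":0,"dz":0,"wx":0,"wy":0,"wz":0.1003},{"dx":-0.0017,"dy":-0.0017,"dz":0.0333,"wx":0,"wy":0,"wz":0.1003},{"dx":-0.0017,"dy":-0.0017,"dz":0.0833,"wx":0,"wy":0,"wz":0.1003},{"dx":-0.0017,"dy":-0.0017,"dz":0.1333,"wx":0,"wy":0,"wz":0.1003},{"dx":-0.0017,"dy":-0.0017,"dz":0.1683,"wx":0,"wy":0,"wz":0.1003},{"dx":-0.0017,"dy":-0.0017,"dz":0.1683,"wx":0,"wy":0,"wz":0.1003}]}}

```text
time_s: 2.1
ee_pos: [0.6348, 0.2126, 0.1406]
ee_rot: [0.995, 0.1, -0.006, 0.0]
contact_force: [-1.0, -0.3, -0.8]
grip_width: 0.087
finger_force: 0.0
```

```bash
python3 -c "
from h import *
go([.640,.211,.145],-79.15)"
```

```text
2.1 [0.6348 0.2126 0.1406] [[0.98, 0.198, -0.012], [0.198, -0.98, -0.002], [-0.012, -0.0, -1.0]] [-1.  -0.3 -0.8] [ 0.16  0.71  1.39 -0.    1.05  1.53]
move [ 4.8  2.6 -4.4] [-0.     0.012  0.01 ]
```

In the tool's units: -92 mm / 600 = -0.1533, -84 mm / 600 = -0.14.

Request:
{"op": "apply_moves", "data": {"steps": [{"dx":-0.02,"dy":0,"dz":-0.005,"wx":0,"wy":0,"wz":0},{"dx":-0.04,"dy":0,"dz":-0.0067,"wx":0,"wy":0,"wz":0},{"dx":-0.06,"dy":0,"dz":-0.01,"wx":0,"wy":0,"wz":0},{"dx":-0.08,"dy":0,"dz":-0.0167,"wx":0,"wy":0,"wz":0},{"dx":-0.1,"dy":0,"dz":-0.0233,"wx":0,"wy":0,"wz":0},{"dx":-0.12,"dy":0,"dz":-0.03,"wx":0,"wy":0,"wz":0},{"dx":-0.14,"dy":0,"dz":-0.035,"wx":0,"wy":0,"wz":0},{"dx":-0.1533,"dy":0,"dz":-0.04,"wx":0,"wy":0,"wz":0}]}}

```text
time_s: 2.77
ee_pos: [0.5482, 0.1951, 0.1721]
ee_rot: [0.995, 0.1, 0.001, -0.0]
contact_force: [-0.0, -0.7, 0.1]
grip_width: 0.0869
finger_force: 0.0
```

In the tool's units: -12 mm / 600 = -0.02, -6 mm / 600 = -0.01.

Request:
{"op": "apply_moves", "data": {"steps": [{"dx":-0.01,"dy":0,"dz":-0.0033,"wx":0,"wy":0,"wz":0},{"dx":-0.02,"dy":0,"dz":-0.0033,"wx":0,"wy":0,"wz":0},{"dx":-0.02,"dy":0,"dz":-0.0033,"wx":0,"wy":0,"wz":0},{"dx":-0.02,"dy":0,"dz":-0.0033,"wx":0,"wy":0,"wz":0}]}}

```text
time_s: 3.1
ee_pos: [0.5372, 0.1928, 0.1727]
ee_rot: [0.995, 0.1, 0.0, -0.0]
contact_force: [-0.4, -0.4, 0.4]
grip_width: 0.0873
finger_force: 0.0
```

```bash
python3 -c "
from h import *
pose()
cv2.imwrite('pics/w1.png',np.vstack([env.camera('wrist'),])[:,:,::-1]);t=env.camera('side')[100:310,150:450,::-1];cv2.imwrite('pics/s1.png',cv2.resize(t,None,fx=2,fy=2))
go([.73,.23,.22],-79.15,40)"
```

```text
3.1 [0.5372 0.1928 0.1727] [[0.98, 0.198, 0.0], [0.198, -0.98, 0.0], [0.0, 0.0, -1.0]] [-0.4 -0.4  0.4] [0.15 0.55 1.64 0.   0.95 1.52]
3.2 [0.5376 0.1928 0.1725] [[0.98, 0.198, 0.001], [0.198, -0.98, 0.0], [0.001, 0.0, -1.0]] [ 1.  -0.5  0.6] [0.15 0.55 1.64 0.   0.95 1.52]
move [196.    1.7 -47.4] [ 0.004 -0.699  0.01 ]
```

View pics/s1.png

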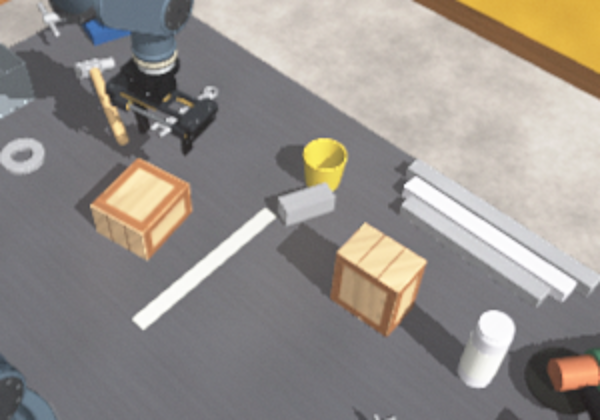

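The left crate lies on its side at about (140,208) in this side crop. Nothing else has moved, and the right crate still stands. I'll tip the right one next.

```bash
python3 -c "
from h import *
go([.696,-.237,.22],-85.22)"
```

```text
3.2 [0.5376 0.1928 0.1725] [[0.98, 0.198, 0.001], [0.198, -0.98, 0.0], [0.001, 0.0, -1.0]] [ 1.  -0.5  0.6] [0.15 0.55 1.64 0.   0.95 1.52]
move [ 70.  452.7 -47.5] [-0.    -0.001  0.116]
```

In the tool's units: 298 mm / 600 = 0.4967, 258 mm / 600 = 0.43, 0.116 rad / 6.2832 = 0.0185.

Request:
{"op": "apply_moves", "data": {"steps": [{"dx":0.0067,"dy":0.0333,"dz":-0.05,"wx":0,"wy":0,"wz":0.0032},{"dx":0.0167,"dy":0.0967,"dz":-0.0783,"wx":0,"wy":0,"wz":0.0064},{"dx":0.0333,"dy":0.1633,"dz":-0.0783,"wx":0,"wy":0,"wz":0.0095},{"dx":0.05,"dy":0.23,"dz":-0.0783,"wx":0,"wy":0,"wz":0.0127},{"dx":0.0667,"dy":0.2967,"dz":-0.0783,"wx":0,"wy":0,"wz":0.0185},{"dx":0.0833,"dy":0.3633,"dz":-0.0783,"wx":0,"wy":0,"wz":0.0185},{"dx":0.0967,"dy":0.43,"dz":-0.0783,"wx":0,"wy":0,"wz":0.0185},{"dx":0.11,"dy":0.4967,"dz":-0.0783,"wx":0,"wy":0,"wz":0.0185}]}}

```text
time_s: 3.87
ee_pos: [0.6618, -0.0884, 0.2192]
ee_rot: [0.999, 0.042, 0.0, -0.0]
contact_force: [-0.7, 0.2, -0.2]
grip_width: 0.0866
finger_force: 0.0
```

```bash
python3 -c "
from h import *
go([.696,-.237,.142],-85.22)"
```

```text
3.8667 [ 0.6618 -0.0884  0.2192] [[0.997, 0.083, 0.0], [0.083, -0.997, 0.0], [0.0, -0.0, -1.0]] [-0.7  0.2 -0.2] [-0.3   0.62  1.35  0.    1.18  1.19]
move [ 21.7 151.   77.1] [-0. -0.  0.]
```

In the tool's units: 151 mm / 600 = 0.2517, 120 mm / 600 = 0.2.

Request:
{"op": "apply_moves", "data": {"steps": [{"dx":0.02,"dy":0.0667,"dz":0,"wx":0,"wy":0,"wz":0},{"dx":0.0367,"dy":0.1333,"dz":0,"wx":0,"wy":0,"wz":0},{"dx":0.0367,"dy":0.2,"dz":0,"wx":0,"wy":0,"wz":0},{"dx":0.0367,"dy":0.2517,"dz":0.0167,"wx":0,"wy":0,"wz":0},{"dx":0.0367,"dy":0.2517,"dz":0.0583,"wx":0,"wy":0,"wz":0},{"dx":0.0367,"dy":0.2517,"dz":0.1,"wx":0,"wy":0,"wz":0},{"dx":0.0367,"dy":0.2517,"dz":0.1283,"wx":0,"wy":0,"wz":0},{"dx":0.0367,"dy":0.2517,"dz":0.1283,"wx":0,"wy":0,"wz":0}]}}

```text
time_s: 4.53
ee_pos: [0.6925, -0.2342, 0.1366]
ee_rot: [0.999, 0.041, -0.004, -0.003]
contact_force: [-1.8, 0.8, -0.6]
grip_width: 0.0871
finger_force: 0.0
```

```bash
python3 -c "
from h import *
go([.696,-.237,.142],-85.22)"
```

```text
4.5333 [ 0.6925 -0.2342  0.1366] [[0.997, 0.083, -0.009], [0.083, -0.997, 0.005], [-0.009, -0.005, -1.0]] [-1.8  0.8 -0.6] [-0.48  0.79  1.22 -0.    1.14  1.01]
move [ 3.2  3.1 -5.4] [-0.005  0.009 -0.001]
```

In the tool's units: -96 mm / 600 = -0.16, -84 mm / 600 = -0.14.

Request:
{"op": "apply_moves", "data": {"steps": [{"dx":-0.02,"dy":0.0033,"dz":-0.0067,"wx":0,"wy":0,"wz":0},{"dx":-0.04,"dy":0.0033,"dz":-0.0083,"wx":0,"wy":0,"wz":0},{"dx":-0.06,"dy":0.0033,"dz":-0.0117,"wx":0,"wy":0,"wz":0},{"dx":-0.08,"dy":0.0033,"dz":-0.0167,"wx":0,"wy":0,"wz":0},{"dx":-0.1,"dy":0.0033,"dz":-0.0233,"wx":0,"wy":0,"wz":0},{"dx":-0.12,"dy":0.0033,"dz":-0.03,"wx":0,"wy":0,"wz":0},{"dx":-0.14,"dy":0.0033,"dz":-0.035,"wx":0,"wy":0,"wz":0},{"dx":-0.16,"dy":0.0033,"dz":-0.04,"wx":0,"wy":0,"wz":0}]}}

```text
time_s: 5.2
ee_pos: [0.6005, -0.2453, 0.1682]
ee_rot: [0.999, 0.042, 0.001, 0.001]
contact_force: [-0.1, 0.1, -0.2]
grip_width: 0.0868
finger_force: 0.0
```

In the tool's units: -12 mm / 600 = -0.02, -8 mm / 600 = -0.0133.

Request:
{"op": "apply_moves", "data": {"steps": [{"dx":-0.0133,"dy":0,"dz":-0.0033,"wx":0,"wy":0,"wz":0},{"dx":-0.02,"dy":0,"dz":-0.0033,"wx":0,"wy":0,"wz":0},{"dx":-0.02,"dy":0,"dz":-0.0033,"wx":0,"wy":0,"wz":0},{"dx":-0.02,"dy":0,"dz":-0.0033,"wx":0,"wy":0,"wz":0}]}}

```text
time_s: 5.53
ee_pos: [0.5885, -0.2461, 0.1689]
ee_rot: [0.999, 0.042, 0.001, 0.0]
contact_force: [0.8, -0.1, 0.2]
grip_width: 0.0874
finger_force: 0.0
```

```bash
python3 -c "
from h import *
go([.68,-.05,.27],-88,33)"
```

```text
5.5333 [ 0.5885 -0.2461  0.1689] [[0.997, 0.084, 0.001], [0.084, -0.997, -0.0], [0.001, 0.001, -1.0]] [ 0.8 -0.1  0.2] [-0.57  0.64  1.47  0.    1.03  0.92]
move [ 107.7 -187.7 -101.1] [ 0.015 -0.577  0.047]
```

In the tool's units: -188 mm / 600 = -0.3133, -101 mm / 600 = -0.1683, -0.577 rad / 6.2832 = -0.0918.

Request:
{"op": "apply_moves", "data": {"steps": [{"dx":0.0167,"dy":-0.0167,"dz":-0.0583,"wx":0,"wy":-0.0127,"wz":0},{"dx":0.0417,"dy":-0.0583,"dz":-0.1,"wx":0,"wy":-0.0286,"wz":0.0016},{"dx":0.075,"dy":-0.1083,"dz":-0.125,"wx":0,"wy":-0.0462,"wz":0.0032},{"dx":0.1083,"dy":-0.1583,"dz":-0.15,"wx":0.0016,"wy":-0.0637,"wz":0.0048},{"dx":0.1417,"dy":-0.2083,"dz":-0.1683,"wx":0.0016,"wy":-0.0796,"wz":0.0064},{"dx":0.18,"dy":-0.2583,"dz":-0.1683,"wx":0.0024,"wy":-0.0918,"wz":0.0075},{"dx":0.18,"dy":-0.3133,"dz":-0.1683,"wx":0.0024,"wy":-0.0918,"wz":0.0075},{"dx":0.18,"dy":-0.3133,"dz":-0.1683,"wx":0.0024,"wy":-0.0918,"wz":0.0075}]}}

```text
time_s: 6.2
ee_pos: [0.6812, -0.0414, 0.2647]
ee_rot: [0.958, 0.022, -0.287, 0.003]
contact_force: [0.0, -0.2, 0.1]
grip_width: 0.0872
finger_force: 0.0
```

```bash
python3 -c "
from h import *
pose()
w=env.camera('wrist')
cv2.imwrite('pics/w2.png',w[:,:,::-1]);cv2.imwrite('pics/t2.png',env.camera('top')[:,:,::-1])"
```

```text
6.2 [ 0.6812 -0.0414  0.2647] [[0.834, 0.044, -0.55], [0.04, -0.999, -0.019], [-0.55, -0.006, -0.835]] [ 0.  -0.2  0.1] [-0.18  0.87  0.8  -0.13  2.04  1.32]
```

View pics/w2.png

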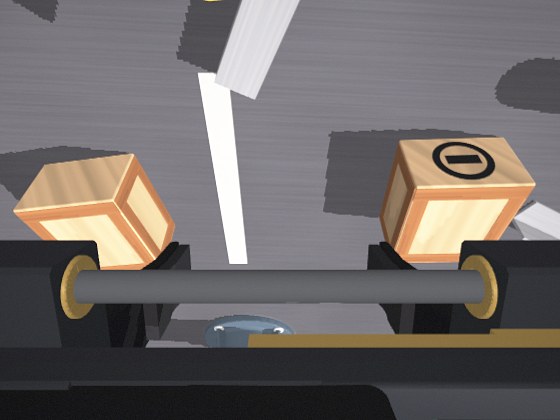

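The wrist view shows the stamp on the right crate, at (463,160). The left crate's underside, at about (80,182), is bare. Next I'll locate the right crate in the top view.

```bash
python3 -c "
import cv2
i=cv2.imread('pics/t2.png')[190:270,180:400]
cv2.imwrite('pics/t2c.png',cv2.resize(i,None,fx=3.6,fy=3.6,interpolation=cv2.INTER_CUBIC))"
```

```text
(no output)
```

View pics/t2c.png

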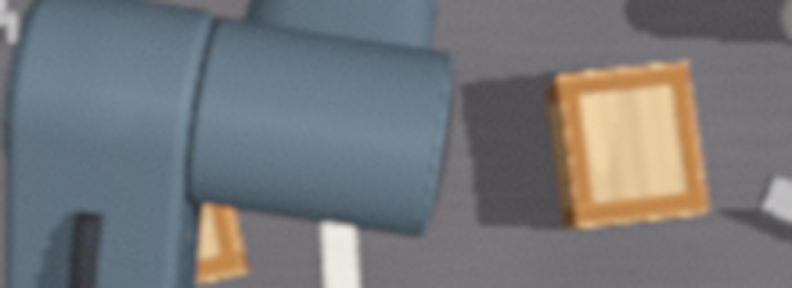

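The lying crate's top face in the full top picture has corners (334.4,210.8), (371.1,207.2), (376.7,248.9) and (339.4,253.3). The angle's near end is at about (394,243).

```bash
python3 -c "
from h import *
w=px('top',[(334.4,210.8),(371.1,207.2),(376.7,248.9),(339.4,253.3)],.08)[:,:2]
print(w.tolist(),[np.linalg.norm(w[i]-w[i-1]).round(3) for i in range(4)])
c=w.mean(0);d=(w[0]-w[3])+(w[1]-w[2]);a=np.arctan2(d[1],d[0]);y=(w[0]-w[1])+(w[3]-w[2]);b=np.arctan2(-y[0],y[1]);print(c,np.degrees([a,b]))
psi=b;X=np.array([np.cos(psi),np.sin(psi)]);Y=np.array([-X[1],X[0]])
p=c+.005*X-(.06+.0095+.014)*Y;print('start',p)
print('angle near',px('top',[(392,240),(392,250)],.04))
go([*p,.22],np.degrees(psi))"
```

```text
[[0.5676, -0.1861], [0.577, -0.3085], [0.4391, -0.3187], [0.4278, -0.196]] [np.float64(0.14), np.float64(0.123), np.float64(0.138), np.float64(0.123)]
[ 0.502875 -0.252325] [4.13986441 4.82747774]
start [ 0.51488427 -0.33510801]
angle near [[ 0.4696 -0.3827  0.04  ]
 [ 0.4361 -0.3804  0.04  ]]
6.3 [ 0.6804 -0.0473  0.2679] [[0.837, 0.039, -0.546], [0.033, -0.999, -0.02], [-0.547, -0.001, -0.837]] [0.4 0.2 0.5] [-0.18  0.87  0.8  -0.13  2.04  1.32]
move [-121.8  281.2  136.5] [-0.467  0.445 -1.566]
```

In the tool's units: 281 mm / 600 = 0.4683, -133 mm / 600 = -0.2217, 0.577 rad / 6.2832 = 0.0918.

Request:
{"op": "apply_moves", "data": {"steps": [{"dx":-0.0283,"dy":0.0583,"dz":0.025,"wx":0,"wy":0.0143,"wz":0},{"dx":-0.0567,"dy":0.1167,"dz":0.05,"wx":0,"wy":0.0318,"wz":0},{"dx":-0.085,"dy":0.175,"dz":0.075,"wx":0,"wy":0.0493,"wz":0},{"dx":-0.1133,"dy":0.2333,"dz":0.1,"wx":0,"wy":0.0668,"wz":0},{"dx":-0.1417,"dy":0.2917,"dz":0.125,"wx":0,"wy":0.0844,"wz":0},{"dx":-0.17,"dy":0.35,"dz":0.15,"wx":0,"wy":0.0918,"wz":0},{"dx":-0.1983,"dy":0.4083,"dz":0.175,"wx":0,"wy":0.0918,"wz":0},{"dx":-0.2217,"dy":0.4683,"dz":0.2,"wx":0,"wy":0.0918,"wz":0}], "grip": 0.4}}

```text
time_s: 6.97
ee_pos: [0.5095, -0.3393, 0.2436]
ee_rot: [1.0, 0.016, 0.001, 0.001]
contact_force: [0.5, 0.6, 0.1]
grip_width: 0.0612
finger_force: 0.0
```

```bash
python3 -c "
from h import *
go([.515,-.336,.22],4.8)"
```

```text
6.9667 [ 0.5095 -0.3393  0.2436] [[0.999, 0.032, 0.002], [0.032, -0.999, -0.002], [0.002, 0.002, -1.0]] [0.5 0.6 0.1] [-0.77  0.51  1.47 -0.    1.15  0.77]
move [ 5.6 -3.2 23.6] [ 0.003  0.    -1.622]
```

Next come two calls turning about the tool's z axis, 1.62 rad in all.

In the tool's units: 5 mm / 600 = 0.0083, -3 mm / 600 = -0.005, -0.96 rad / 6.2832 = -0.1528.

Request:
{"op": "apply_moves", "data": {"steps": [{"dx":0.0083,"dy":-0.005,"dz":0,"wx":0,"wy":0,"wz":-0.0191},{"dx":0.0083,"dy":-0.005,"dz":0,"wx":0,"wy":0,"wz":-0.0382},{"dx":0.0083,"dy":-0.005,"dz":0,"wx":0,"wy":0,"wz":-0.0573},{"dx":0.0083,"dy":-0.005,"dz":0,"wx":0,"wy":0,"wz":-0.0764},{"dx":0.0083,"dy":-0.005,"dz":0,"wx":0,"wy":0,"wz":-0.0955},{"dx":0.0083,"dy":-0.005,"dz":0,"wx":0,"wy":0,"wz":-0.1146},{"dx":0.0083,"dy":-0.005,"dz":0,"wx":0,"wy":0,"wz":-0.1337},{"dx":0.0083,"dy":-0.005,"dz":0,"wx":0,"wy":0,"wz":-0.1528}]}}

```text
time_s: 7.63
ee_pos: [0.5167, -0.335, 0.2427]
ee_rot: [0.878, 0.479, 0.0, 0.001]
contact_force: [-0.3, 0.1, -0.5]
grip_width: 0.0611
finger_force: 0.0
```

In the tool's units: -0.662 rad / 6.2832 = -0.1054.

Request:
{"op": "apply_moves", "data": {"steps": [{"dx":0,"dy":0,"dz":0,"wx":0,"wy":0,"wz":-0.0191},{"dx":0,"dy":0,"dz":0,"wx":0,"wy":0,"wz":-0.0382},{"dx":0,"dy":0,"dz":0,"wx":0,"wy":0,"wz":-0.0573},{"dx":0,"dy":0,"dz":0,"wx":0,"wy":0,"wz":-0.0764},{"dx":0,"dy":0,"dz":0,"wx":0,"wy":0,"wz":-0.0955},{"dx":0,"dy":0,"dz":0,"wx":0,"wy":0,"wz":-0.1054},{"dx":0,"dy":0,"dz":0,"wx":0,"wy":0,"wz":-0.1054}]}}

```text
time_s: 8.22
ee_pos: [0.5167, -0.3349, 0.2426]
ee_rot: [0.676, 0.737, -0.0, 0.001]
contact_force: [-1.3, 0.2, 0.1]
grip_width: 0.0612
finger_force: 0.0
```

```bash
python3 -c "
from h import *
go([.515,-.336,.057],4.8)"
```

```text
8.2167 [ 0.5167 -0.3349  0.2426] [[-0.085, 0.996, 0.001], [0.996, 0.085, -0.001], [-0.001, 0.001, -1.0]] [-1.3  0.2  0.1] [-0.76  0.52  1.46 -0.    1.16 -0.84]
move [ -0.7  -2.  185.6] [0.001 0.001 0.001]
```

In the tool's units: 183 mm / 600 = 0.305, 178 mm / 600 = 0.2967.

Request:
{"op": "apply_moves", "data": {"steps": [{"dx":-0.0033,"dy":-0.0033,"dz":0.05,"wx":0,"wy":0,"wz":0},{"dx":-0.0033,"dy":-0.0033,"dz":0.1,"wx":0,"wy":0,"wz":0},{"dx":-0.0033,"dy":-0.0033,"dz":0.15,"wx":0,"wy":0,"wz":0},{"dx":-0.0033,"dy":-0.0033,"dz":0.2,"wx":0,"wy":0,"wz":0},{"dx":-0.0033,"dy":-0.0033,"dz":0.2417,"wx":0,"wy":0,"wz":0},{"dx":-0.0033,"dy":-0.0033,"dz":0.275,"wx":0,"wy":0,"wz":0},{"dx":-0.0033,"dy":-0.0033,"dz":0.2967,"wx":0,"wy":0,"wz":0},{"dx":-0.0033,"dy":-0.0033,"dz":0.305,"wx":0,"wy":0,"wz":0}]}}

```text
time_s: 8.88
ee_pos: [0.5147, -0.3355, 0.0568]
ee_rot: [0.677, 0.736, 0.0, -0.002]
contact_force: [-0.9, -0.1, 0.1]
grip_width: 0.0605
finger_force: 0.0
```

```bash
python3 -c "
from h import *
c=np.array([.503,-.2523]);ps=np.radians(4.8);X=np.array([np.cos(ps),np.sin(ps)]);Y=np.array([-X[1],X[0]])
# travel t along Y until c+tY on line
t=.25
for _ in range(9):
  q=c+t*Y; t+=(.0123+.0332*(q[0]-.2993))-q[1]
q=c+t*Y;print('t',t,'mid end',q)
e=env.state()['ee_pos'][:2];print('gap',(c-e)@Y-.0695)
p=q+.005*X-.0695*Y
go([*p,.057],4.8)"
```

```text
t 0.2715608177078506 mid end [0.48027638 0.01830842]
gap 0.014418778975415367
8.8833 [ 0.5147 -0.3355  0.0568] [[-0.084, 0.996, -0.002], [0.996, 0.084, 0.002], [0.003, -0.002, -1.0]] [-0.9 -0.1  0.1] [-0.76  0.77  1.59  0.    0.79 -0.84]
move [286.    0.4   0.5] [-0.002 -0.003  0.   ]
```

In the tool's units: 90 mm / 600 = 0.15, 77 mm / 600 = 0.1283.

Request:
{"op": "apply_moves", "data": {"steps": [{"dx":0.0133,"dy":0,"dz":0,"wx":0,"wy":0,"wz":0},{"dx":0.0267,"dy":0,"dz":0,"wx":0,"wy":0,"wz":0},{"dx":0.0433,"dy":0,"dz":0,"wx":0,"wy":0,"wz":0},{"dx":0.0633,"dy":0,"dz":0,"wx":0,"wy":0,"wz":0},{"dx":0.085,"dy":0,"dz":0,"wx":0,"wy":0,"wz":0},{"dx":0.1067,"dy":0,"dz":0,"wx":0,"wy":0,"wz":0},{"dx":0.1283,"dy":0,"dz":0,"wx":0,"wy":0,"wz":0},{"dx":0.15,"dy":0,"dz":0,"wx":0,"wy":0,"wz":0}]}}

```text
time_s: 9.55
ee_pos: [0.509, -0.2452, 0.0594]
ee_rot: [0.676, 0.737, 0.0, 0.001]
contact_force: [0.9, -3.6, 2.7]
grip_width: 0.0611
finger_force: 2.2
```

In the tool's units: 112 mm / 600 = 0.1867, 98 mm / 600 = 0.1633.

Request:
{"op": "apply_moves", "data": {"steps": [{"dx":0.0233,"dy":0,"dz":0,"wx":0,"wy":0,"wz":0},{"dx":0.0467,"dy":0,"dz":0,"wx":0,"wy":0,"wz":0},{"dx":0.07,"dy":0,"dz":0,"wx":0,"wy":0,"wz":0},{"dx":0.0933,"dy":0,"dz":0,"wx":0,"wy":0,"wz":0},{"dx":0.1167,"dy":0,"dz":0,"wx":0,"wy":0,"wz":0},{"dx":0.14,"dy":0,"dz":0,"wx":0,"wy":0,"wz":0},{"dx":0.1633,"dy":0,"dz":0,"wx":0,"wy":0,"wz":0},{"dx":0.1867,"dy":0,"dz":0,"wx":0,"wy":0,"wz":0}]}}

```text
time_s: 10.22
ee_pos: [0.4981, -0.1326, 0.0584]
ee_rot: [0.676, 0.737, 0.0, -0.001]
contact_force: [-0.5, -4.5, 2.6]
grip_width: 0.0612
finger_force: 2.1
```

```bash
python3 -c "
from h import *
p=np.array([.4802,.0183]);ps=np.radians(4.8);X=np.array([np.cos(ps),np.sin(ps)]);Y=np.array([-X[1],X[0]])
go([*(p+.005*X-.0695*Y),.057],4.8)"
```

```text
10.2167 [ 0.4981 -0.1326  0.0584] [[-0.086, 0.996, -0.001], [0.996, 0.086, 0.001], [0.001, -0.001, -1.0]] [-0.5 -4.5  2.6] [-0.48  0.69  1.85  0.    0.6  -0.57]
move [82.3  0.   1.5] [-0.001 -0.001  0.003]
```

In the tool's units: 77 mm / 600 = 0.1283, 74 mm / 600 = 0.1233.

Request:
{"op": "apply_moves", "data": {"steps": [{"dx":0.0217,"dy":0,"dz":0,"wx":0,"wy":0,"wz":0},{"dx":0.0433,"dy":0,"dz":0,"wx":0,"wy":0,"wz":0},{"dx":0.065,"dy":0,"dz":0,"wx":0,"wy":0,"wz":0},{"dx":0.085,"dy":0,"dz":0,"wx":0,"wy":0,"wz":0},{"dx":0.1017,"dy":0,"dz":0,"wx":0,"wy":0,"wz":0},{"dx":0.115,"dy":0,"dz":0,"wx":0,"wy":0,"wz":0},{"dx":0.1233,"dy":0,"dz":0,"wx":0,"wy":0,"wz":0},{"dx":0.1283,"dy":0,"dz":0,"wx":0,"wy":0,"wz":0}]}}

```text
time_s: 10.88
ee_pos: [0.4912, -0.0563, 0.0584]
ee_rot: [0.676, 0.737, 0.0, -0.001]
contact_force: [-1.1, -3.0, 1.1]
grip_width: 0.0608
finger_force: 1.4
```

In the tool's units: -150 mm / 600 = -0.25, -125 mm / 600 = -0.2083.

Request:
{"op": "apply_moves", "data": {"steps": [{"dx":-0.0333,"dy":0,"dz":0,"wx":0,"wy":0,"wz":0},{"dx":-0.1,"dy":0,"dz":0,"wx":0,"wy":0,"wz":0},{"dx":-0.1667,"dy":0,"dz":0,"wx":0,"wy":0,"wz":0},{"dx":-0.2083,"dy":0,"dz":-0.0333,"wx":0,"wy":0,"wz":0},{"dx":-0.25,"dy":0,"dz":-0.0833,"wx":0,"wy":0,"wz":0},{"dx":-0.25,"dy":0,"dz":-0.0833,"wx":0,"wy":0,"wz":0}]}}

```text
time_s: 11.38
ee_pos: [0.5084, -0.2131, 0.1122]
ee_rot: [0.678, 0.735, 0.001, 0.005]
contact_force: [1.3, -0.0, 0.2]
grip_width: 0.0613
finger_force: 0.0
```

```bash
python3 -c "
from h import *
pose()
t=env.camera('top');cv2.imwrite('pics/t3.png',t[:,:,::-1]);cv2.imwrite('pics/t3c.png',cv2.resize(t[150:310,180:380,::-1],None,fx=3.7,fy=3.7,interpolation=cv2.INTER_CUBIC))"
```

```text
11.3833 [ 0.5084 -0.2131  0.1122] [[-0.081, 0.997, 0.009], [0.997, 0.081, -0.005], [-0.006, 0.009, -1.0]] [ 1.3 -0.   0.2] [-0.6   0.62  1.74  0.    0.77 -0.68]
```

View pics/t3c.png

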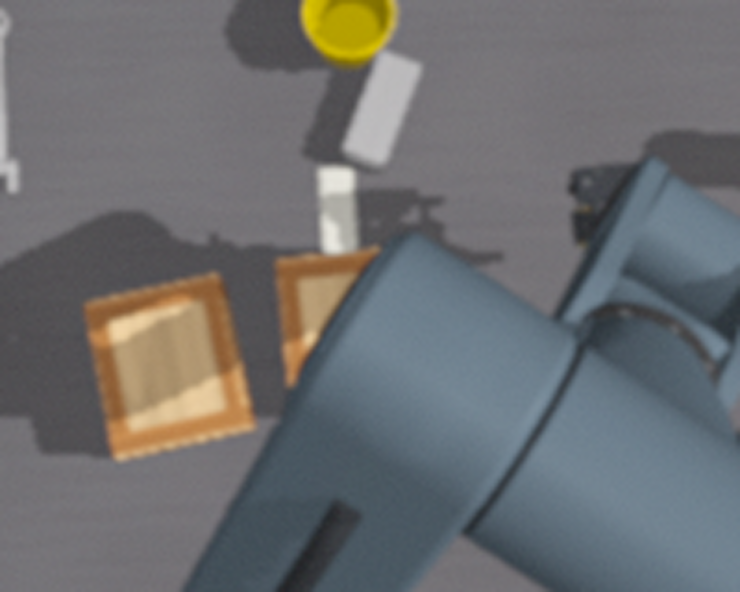

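Request:
{"op": "apply_moves", "data": {"steps": [{"dx":0,"dy":0,"dz":-0.0667,"wx":0,"wy":0,"wz":0},{"dx":0,"dy":0,"dz":-0.1333,"wx":0,"wy":0,"wz":0},{"dx":-0.0333,"dy":0,"dz":-0.1833,"wx":0,"wy":0,"wz":0},{"dx":-0.1,"dy":-0.0167,"dz":-0.2,"wx":0,"wy":0,"wz":0},{"dx":-0.1667,"dy":-0.0333,"dz":-0.2,"wx":0,"wy":0,"wz":0},{"dx":-0.2333,"dy":-0.05,"dz":-0.2,"wx":0,"wy":0,"wz":0},{"dx":-0.3,"dy":-0.0667,"dz":-0.2,"wx":0,"wy":0,"wz":0},{"dx":-0.35,"dy":-0.0833,"dz":-0.2,"wx":0,"wy":0,"wz":0}]}}

```text
time_s: 12.1
ee_pos: [0.4724, -0.4213, 0.2265]
ee_rot: [0.676, 0.737, 0.001, -0.002]
contact_force: [0.5, 0.4, -0.7]
grip_width: 0.0607
finger_force: 0.0
```

```bash
python3 -c "
from h import *
pose()
t=env.camera('top');cv2.imwrite('pics/t4.png',t[:,:,::-1]);cv2.imwrite('pics/t4c.png',cv2.resize(t[150:310,180:380,::-1],None,fx=3.7,fy=3.7,interpolation=cv2.INTER_CUBIC))"
```

```text
12.1 [ 0.4724 -0.4213  0.2265] [[-0.086, 0.996, -0.002], [0.996, 0.086, 0.004], [0.004, -0.001, -1.0]] [ 0.5  0.4 -0.7] [-0.91  0.56  1.43  0.    1.15 -0.99]
```

View pics/t4c.png

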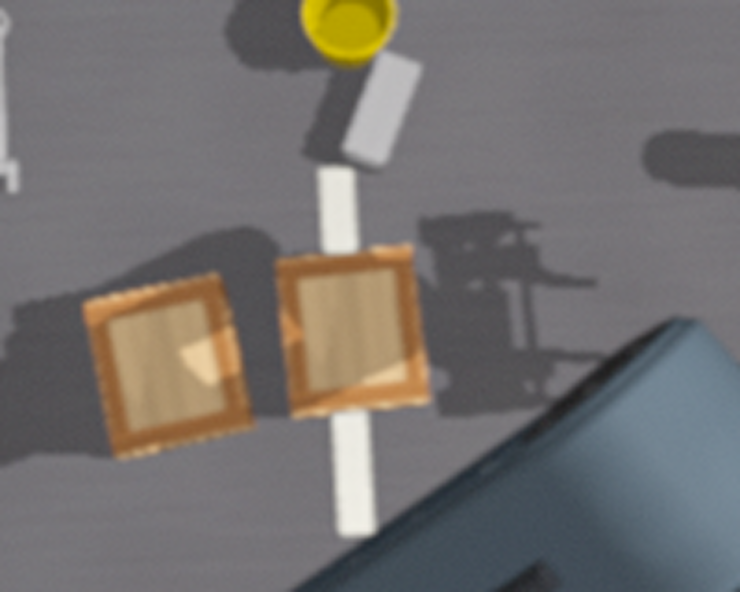

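The stamped crate lies on the line, with crop corners (276,262), (411,246), (430,402) and (292,417). The line's centre is at (337.5,210) and (353,475) in the crop.

```bash
python3 -c "
from h import *
f=lambda l:np.array(l)/3.7+[180,150]
w=px('top',f([(276,262),(411,246),(430,402),(292,417)]),.08)[:,:2];c=w.mean(0)
l=px('top',f([(337.5,210),(353,475)]),0)[:,:2]
y=l[1,1]+(l[0,1]-l[1,1])*(c[0]-l[1,0])/(l[0,0]-l[1,0])
print(w.tolist(),c,l.tolist(),'line y',y,'need dy',y-c[1])
v=px('top',f([(84,302),(218,276),(253,428),(117,458)]),.08)[:,:2];print(v.tolist(),v.mean(0))
p=np.array([.4912,-.0563,.0584]);go(p+[.004,-.04,.16],4.8)"
```

```text
[[0.5404, 0.0775], [0.5519, -0.0425], [0.414, -0.0551], [0.404, 0.0657]] [0.477575 0.0114  ] [[0.5984, 0.022], [0.3515, 0.0131]] line y 0.01764462332928311 need dy 0.006244623329283112
[[0.5088, 0.2465], [0.5291, 0.1288], [0.3954, 0.0997], [0.3726, 0.2176]] [0.451475 0.17315 ]
12.15 [ 0.471  -0.4276  0.2265] [[-0.083, 0.997, -0.001], [0.997, 0.083, -0.003], [-0.002, -0.002, -1.0]] [ 0.2 -4.5  0.9] [-0.91  0.57  1.43 -0.    1.15 -0.99]
move [328.2  51.4   7.2] [-0.002  0.002 -0.001]
```

It is 6 mm short of centre, which agrees with the push distance (I stopped 5 mm early). I'll give it a small final nudge.

Request:
{"op": "apply_moves", "data": {"steps": [{"dx":0.0683,"dy":0.01,"dz":0,"wx":0,"wy":0,"wz":0},{"dx":0.1367,"dy":0.02,"dz":0,"wx":0,"wy":0,"wz":0},{"dx":0.205,"dy":0.03,"dz":0,"wx":0,"wy":0,"wz":0},{"dx":0.2733,"dy":0.0417,"dz":0,"wx":0,"wy":0,"wz":0},{"dx":0.3417,"dy":0.0533,"dz":0,"wx":0,"wy":0,"wz":0},{"dx":0.41,"dy":0.0667,"dz":0,"wx":0,"wy":0,"wz":0},{"dx":0.4783,"dy":0.08,"dz":0,"wx":0,"wy":0,"wz":0},{"dx":0.5333,"dy":0.085,"dz":0.0083,"wx":0,"wy":0,"wz":0}]}}

```text
time_s: 12.82
ee_pos: [0.495, -0.0925, 0.2227]
ee_rot: [0.675, 0.737, 0.001, -0.002]
contact_force: [0.2, -0.0, -0.2]
grip_width: 0.0614
finger_force: 0.0
```

Request:
{"op": "apply_moves", "data": {"steps": [{"dx":0,"dy":0,"dz":0.05,"wx":0,"wy":0,"wz":0},{"dx":0,"dy":0,"dz":0.1,"wx":0,"wy":0,"wz":0},{"dx":0,"dy":0,"dz":0.15,"wx":0,"wy":0,"wz":0},{"dx":0,"dy":0,"dz":0.1917,"wx":0,"wy":0,"wz":0},{"dx":0,"dy":0,"dz":0.225,"wx":0,"wy":0,"wz":0},{"dx":0,"dy":0,"dz":0.25,"wx":0,"wy":0,"wz":0},{"dx":0,"dy":0,"dz":0.2667,"wx":0,"wy":0,"wz":0},{"dx":0,"dy":0,"dz":0.2667,"wx":0,"wy":0,"wz":0}]}}

```text
time_s: 13.48
ee_pos: [0.4936, -0.0951, 0.061]
ee_rot: [0.676, 0.737, -0.001, -0.004]
contact_force: [0.2, 0.2, 0.1]
grip_width: 0.0609
finger_force: 0.0
```

```bash
python3 -c "
from h import *
go([.4907,-.0500,.058],4.8)"
```

```text
13.4833 [ 0.4936 -0.0951  0.061 ] [[-0.087, 0.996, -0.007], [0.996, 0.087, 0.004], [0.005, -0.007, -1.0]] [0.2 0.2 0.1] [-0.41  0.68  1.87  0.    0.6  -0.5 ]
move [45.1  1.   3.2] [-0.007 -0.005  0.003]
```

In the tool's units: 45 mm / 600 = 0.075, 43 mm / 600 = 0.0717.

Request:
{"op": "apply_moves", "data": {"steps": [{"dx":0.02,"dy":0,"dz":0,"wx":0,"wy":0,"wz":0},{"dx":0.04,"dy":0,"dz":0,"wx":0,"wy":0,"wz":0},{"dx":0.055,"dy":0,"dz":0,"wx":0,"wy":0,"wz":0},{"dx":0.0617,"dy":0,"dz":0,"wx":0,"wy":0,"wz":0},{"dx":0.0667,"dy":0,"dz":0,"wx":0,"wy":0,"wz":0},{"dx":0.0717,"dy":0,"dz":0,"wx":0,"wy":0,"wz":0},{"dx":0.075,"dy":0,"dz":0,"wx":0,"wy":0,"wz":0},{"dx":0.075,"dy":0,"dz":0,"wx":0,"wy":0,"wz":0}]}}

```text
time_s: 14.15
ee_pos: [0.4932, -0.0526, 0.0641]
ee_rot: [0.676, 0.737, 0.001, 0.001]
contact_force: [0.1, -1.9, 1.0]
grip_width: 0.0609
finger_force: 0.8
```

In the tool's units: -205 mm / 600 = -0.3417, -180 mm / 600 = -0.3.

Request:
{"op": "apply_moves", "data": {"steps": [{"dx":-0.025,"dy":0,"dz":0,"wx":0,"wy":0,"wz":0},{"dx":-0.0833,"dy":0,"dz":0,"wx":0,"wy":0,"wz":0},{"dx":-0.15,"dy":0,"dz":-0.0167,"wx":0,"wy":0,"wz":0},{"dx":-0.2,"dy":0,"dz":-0.0667,"wx":0,"wy":0,"wz":0},{"dx":-0.25,"dy":0,"dz":-0.1167,"wx":0,"wy":0,"wz":0},{"dx":-0.2833,"dy":0,"dz":-0.175,"wx":0,"wy":0,"wz":0},{"dx":-0.3,"dy":0,"dz":-0.2417,"wx":0,"wy":0,"wz":0},{"dx":-0.3417,"dy":0,"dz":-0.275,"wx":0,"wy":0,"wz":0}]}}

```text
time_s: 14.82
ee_pos: [0.5106, -0.2568, 0.2325]
ee_rot: [0.676, 0.737, 0.001, 0.001]
contact_force: [1.1, -0.1, 0.1]
grip_width: 0.0607
finger_force: 0.0
```

In the tool's units: -160 mm / 600 = -0.2667, -120 mm / 600 = -0.2.

Request:
{"op": "apply_moves", "data": {"steps": [{"dx":-0.0667,"dy":-0.0167,"dz":0,"wx":0,"wy":0,"wz":0},{"dx":-0.1333,"dy":-0.0333,"dz":0,"wx":0,"wy":0,"wz":0},{"dx":-0.2,"dy":-0.05,"dz":0,"wx":0,"wy":0,"wz":0},{"dx":-0.2667,"dy":-0.0667,"dz":0,"wx":0,"wy":0,"wz":0},{"dx":-0.2667,"dy":-0.0667,"dz":0,"wx":0,"wy":0,"wz":0},{"dx":-0.2667,"dy":-0.0667,"dz":0,"wx":0,"wy":0,"wz":0}]}}

```text
time_s: 15.32
ee_pos: [0.4829, -0.4217, 0.2274]
ee_rot: [0.678, 0.735, 0.001, -0.001]
contact_force: [0.4, 0.5, 0.7]
grip_width: 0.061
finger_force: 0.0
```

```bash
python3 -c "
from h import *
pose()
t=env.camera('top');cv2.imwrite('pics/t5.png',t[:,:,::-1]);cv2.imwrite('pics/t5c.png',cv2.resize(t[150:310,180:380,::-1],None,fx=3.7,fy=3.7,interpolation=cv2.INTER_CUBIC))"
```

```text
15.3167 [ 0.4829 -0.4217  0.2274] [[-0.082, 0.997, -0.0], [0.997, 0.082, 0.002], [0.002, 0.0, -1.0]] [0.4 0.5 0.7] [-0.89  0.57  1.41  0.    1.16 -0.97]
```

View pics/t5c.png

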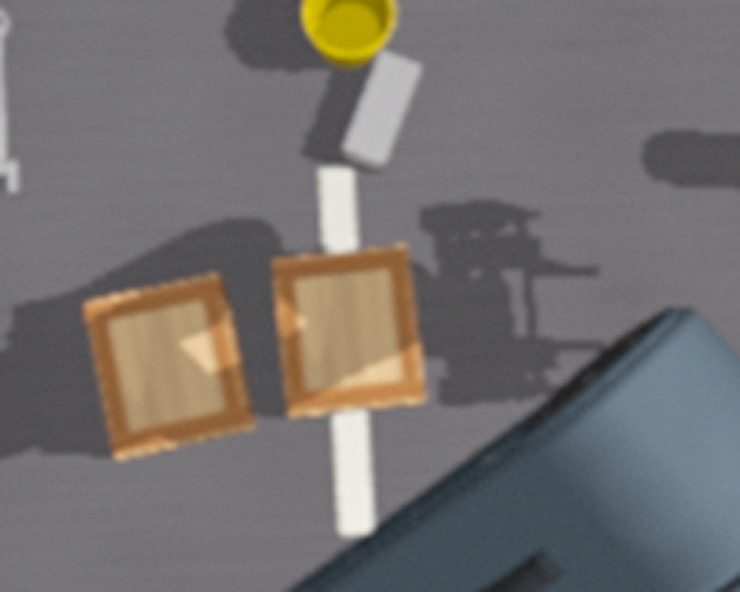

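The crate moved about 4 mm more. Its corners are now (272,261), (407,245), (426,402) and (288,416), so its middle is about 2.5 mm from the line's centre. The other crate and the bystanders in view have not moved, and the arm is clear, so I'll hand it in.

```bash
python3 -c "
from bench import env
print(env.job_done())"
```

```text
the job is handed in; nothing more can be done
None
```

I tipped both crates towards the robot and pushed the stamped one (the right-hand one), still on its side, until its middle was about 2–3 mm from the dispatch line's centre; the unstamped crate lies on its side with its nearest edge roughly 70 mm clear of the line, and the job is handed in at about 15 s with no verdict shown.

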